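# Fit a bayonet bulb to a finished oak lamp and switch it on

## Robot

A 6-joint arm with a two-finger parallel gripper is mounted at the origin on the work surface. World frame = base frame: x ahead of the robot, y to its left, z up, the work surface at z = 0. Lengths are in m, angles in rad, forces in N, time in s.
With the tool pointing down it reaches from about 0.3 to 0.825 m from the base axis. Payload 5.4 kg.
Tool frame: the origin (TCP) lies on the mounting face of the last link; the fingertips stand 190 mm ahead of it and the grasp point (between the pads) lies 171 mm ahead of it; z points along the fingers, y is the line along which they close (so a half turn about z gives the same grasp; the last joint's range is limited). The gripper opens to 92 mm and grips with 3 to 60 N. Pads are 20 mm wide; open, the fingers measure 128 mm over their backs; the gripper's body (75 mm by 189 mm) begins 69 mm behind the grasp point.
Start: joints at [-1.443, 0.158, 1.597, -0, 1.386, -0.21], TCP at [0.191, -0.542, 0.405] pointing down, gripper open.
Joint ranges: [-2.91, 2.91], [-0.94, 2.29], [0.18, 2.7], [-1.29, 4.43], [0.17, 2.64], [-3, 3]. Speed limits (rad/s): [2.57, 2.57, 3.14, 3.14, 3.14, 3.14].

## Interface

Orientations are given as a unit quaternion [x, y, z, w].
In Python, from station import r gives the robot as it stands.
- The arm moves only by the tool drive_tool, never from a script. Its argument "plan" is a list of rows, each an object of numbers: "gripper": the closure, from 0 (fully open) to 1 (shut); "dx", "dy", "dz": the shift along the world's x, y, z in units of 500 mm (1.0 is 500 mm); "turn": the turn about the world's z in units of 2 pi rad (1.0 is 2 pi rad). A call has 1 to 8 rows; each row shifts and turns the commanded pose from where the row before left it; what a row does not reach is not made up. A row lasts 1/12 s, in which the tool goes at most 41.7 mm and 7.16 degrees, less where a joint would pass 70% of its speed; a pose out of reach is approached as far as the arm can. A call with a number of a shift or a turn outside -1 to 1 is refused whole. A call with a gripper value outside its range is refused whole. The fingers move at their own pace and stop on an object; the grip force is fixed at half the most. Time passes only in rows, so rows that do not move let the fingers close. It gives the time, the measured TCP pose, the force, the opening and the grip force at its end, in the units of the state.
- r.observe(): the state, without advancing time (a new reading comes with each control period).
- r.capture(name): name is "scene" or "top" or "wrist"; returns a dict with "color" (420x560x3 uint8, red, green, blue), "mtx" (3x3 intrinsics, pixels), "R" (3x3) and "t" (3): a world point X has camera coordinates R X + t. Camera axes: x right, y down, z forward; pixel columns grow to the right and rows downward; lengths in m; the calibration is good to about 2 mm. A picture is of the moment at which its call begins. There is no depth.
- r.job_done(): hands the job in; it is judged then, once.
The state is a dict: "t": time; "joint_pos": joint angles; "dq": joint speeds; "effort": joint torques, N m; "position": TCP position; "tool_rot": TCP orientation; "force": force on the tool from outside, world axes, zero at the start; "moment": the same for the moment, N m; "gripper_width": opening from 0.0 (shut) to 1.0 (fully open); "grasp_force": force on a finger pad.
Only numpy, scipy, OpenCV 4.12 (cv2) and the standard library are available. Lean on these libraries where they do the work, as an engineer would, in place of code of your own. Each camera call takes 0.05 s, during which the arm holds its last target. There are 200 camera calls.

## Task

Take the white bulb out of the drilled wooden block and fit it in the brass bayonet holder of the oak lamp: get its two pins into the slots (you will have to feel for them), push it in gently against the spring, twist it clockwise to the stop so that it locks in place, and let go. Then flip the lamp's toggle switch fully over from the robot's side to the far side (on). Do not force the bulb's pins, and leave the shade, the amber bulb and the other things on the bench where they are.

Things in the scene. Friction and masses are not known exactly. Their poses are not given: they have to be found in the camera images.
- bulb_centre (a point): Centre (half-way up, on the axis) of the white plastic bulb, 102 mm tall, 60 g, upright, z up to its dome. From its foot up: aluminium cap 22 mm in diameter, 25 mm long; flat shoulder; white cylinder 42 mm in diameter from 33 to 88 mm above the foot (grasp here); low dome. It hangs by its shoulder in one of the two holes of the block, foot 11 mm above the bench.
- bulb_foot (a point): Centre of the underside of the white bulb's cap, 51 mm below its centre, same axes. The cap's lower edge is tapered over 3.5 mm.
- bulb_pins (a point): Point on the white bulb's axis level with the middle of its two bayonet pins, 8 mm above the foot. The pins, round, 2.5 mm thick, stick out 3 mm from the cap on opposite sides, along this frame's +x and -x. They break if the contact forces on them add up to over 65 N, by pressing or by turning against the stop (with the spring, a moment of some 0.3 N m); 0.15 N m is ample.
- block: Drilled wooden block, fixed, 180 mm (its x) x 70 mm (its y) x 36 mm tall, origin at the centre of its underside. Two holes of 30 mm diameter, 110 mm apart along its x, hold the white bulb and the amber bulb; which is where varies.
- amber_centre (a point): Middle of an amber glass bulb (screw cap, 56 mm at its widest, 101 mm tall), standing in the other hole of the block. Leave alone.
- lamp: Oak lamp held between two steel bench dogs, fixed: a plinth 100 mm (its x) x 230 mm (its y) x 45 mm tall, origin at the centre of its underside. The brass lampholder stands at its +y end, the toggle switch at its -y end.
- holder_rim (a point): Centre of the lampholder's open upper rim, 93 mm above the bench, with the lamp's axes. Barrel: bore 24 mm, outside 30 mm. Two opposite J-shaped slots 3.9 mm wide are cut down from the rim. The line through both lies within 52 degrees either way of the lamp's x axis but is not measured: find it by feel or by eye. With its pins resting on the rim the bulb's foot is 6.75 mm below the rim.
- holder_lock (a point): Where the bulb's foot ends when locked, 13 mm below the rim, on the holder's axis. On the way the pins go straight down their slots; the foot meets a spring plate 10 mm below the rim (3 N, rising to 10 N). From 16 to 18 mm deep the bulb turns 40 degrees clockwise from above to a hard stop; there the spring lifts it 2 mm into the lock. Not turned home, it springs out.
- switch_pivot (a point): Pivot of the toggle switch, 51 mm above the bench (6 mm above the plinth), with the lamp's axes, 135 mm from the holder's axis.
- switch_tip (a point): Centre of the 9 mm ball at the end of the steel toggle, 30 mm from the pivot. Off: it leans 23 degrees to the lamp's -x (robot's side).
- switch (a joint): Toggle angle: 0 = off (leaning to the lamp's -x), 0.8 rad = fully on (leaning to the lamp's +x). Stays where it is left; about 2 N at the tip moves it.
- shade_mid (a point): Middle of the lamp's wooden shade, an open cone 150 mm wide at the foot, 120 mm at the top, 110 mm tall, standing on the bench. Leave alone.
- wax_tin_mid (a point): Middle of a green wax tin, 76 mm across, 30 mm tall. Leave alone.
- glue_mid (a point): Middle of a white glue bottle, 56 mm across, 160 mm tall. Leave alone.
- plane_mid (a point): Middle of a small steel block plane, 160 mm long, 50 mm wide, 50 mm tall. Leave alone.
- mallet_mid (a point): A wooden mallet lying flat, 260 mm long, 70 mm tall. Leave alone.
- chisel_mid (a point): A chisel lying flat, 280 mm long, 28 mm thick. Leave alone.
- driver_grip (a point): A screwdriver lying flat; this point is on its handle. Leave alone.
Not all that is in view belongs to the job. Leave any pink or turquoise look-alike of the part that bears bulb_centre alone.

How it is judged:
On the way, in this order (a step that is already met when the one before it is completed fails the run):
1. the bulb is locked in the holder and let go (z of bulb_foot in the frame of holder_rim between -0.0144 and -0.0115 m and horizontal distance between bulb_foot and holder_rim below 0.004 m and angle between bulb_centre's own z axis and vertical below 0.12 rad and contact force between the fingers and bulb below 0.3 N), for 0.3 s.
2. the toggle switch is on (value of joint switch above 0.65 rad), for 0.1 s.
At the end, for the whole second after the job is handed in: The white bulb is locked in the notches of the holder (foot 11.5 to 14.4 mm below the rim, within 4 mm of its axis, upright within 7 degrees), let go and at rest, and the toggle is over at more than 0.65 rad (z of bulb_foot in the frame of holder_rim between -0.0144 and -0.0115 m and horizontal distance between bulb_foot and holder_rim below 0.004 m and angle between bulb_centre's own z axis and vertical below 0.12 rad and value of joint switch above 0.65 rad and linear speed of bulb below 0.02 m/s); the robot touches nothing.
It fails at once if the bulb is forced: more than 65 N between bulb and lamp (contact force between bulb and lamp above 65 N).
It fails at once if the amber bulb is moved by more than 20 mm (distance of amber_centre from where it was at the start of the episode above 0.02 m).
It fails at once if the shade or another bystander is moved by more than 30 mm (distance of any of shade_mid, wax_tin_mid, glue_mid, plane_mid, mallet_mid, chisel_mid, driver_grip from where it was at the start of the episode above 0.03 m).
It also fails if it takes over 72 s, if anything falls off the work surface, if the arm or the gripper's body presses on something with over 40 N, if the wrist force passes 120 N, or if a joint passes its speed limit or range.

## Working session

There is one attempt and no reset: what is moved stays moved. The work goes in short steps, Python scripts to look and compute and a tool call to move; the robot and the scene stay as the last step left them, time stands still between calls to the robot, and variables do not carry over. Pictures are saved under pics/ and viewed, at most 10 in all, crops included, and the job is handed in when it is done.

Besides the shell and the picture viewer there is one more tool, called in YAML: its name, and indented under it one key for each argument. drive_tool: Moves the arm, as the interface text tells. Shifts and turns lie within -1 to 1; 1 stands for 500 mm of shift or 2 pi rad of turn. Its arguments: {"type":"object","properties":{"plan":{"type":"array","items":{"type":"object","properties":{"gripper":{"type":"number"},"dx":{"type":"number"},"dy":{"type":"number"},"dz":{"type":"number"},"turn":{"type":"number"}}}}},"required":["plan"]}

```bash
mkdir -p pics; ls; cat > h.py <<'E'
from station import r
import cv2, numpy as np
def snap(n,f):
    c=r.capture(n); cv2.imwrite(f'pics/{f}.png',c['color'][...,::-1]); np.savez(f'pics/{f}.npz',**c); return c
def ray(f,u,v,z):
    c=np.load(f'pics/{f}.npz'); d=c['R'].T@np.linalg.solve(c['mtx'],[u,v,1.]); o=-c['R'].T@c['t']
    return o+d*(z-o[2])/d[2]
def proj(f,X):
    c=np.load(f'pics/{f}.npz'); p=c['mtx']@(c['R']@np.array(X)+c['t']); return p[:2]/p[2]
E
python3 - <<'E'
from h import *
a=snap('scene','s0');b=snap('top','t0')
for c in(a,b): print(c['mtx'].tolist(),(-c['R'].T@c['t']).round(3),c['R'].round(2).tolist())
print(r.observe())
E
```

```text
pics
[[497.5576089441385, 0.0, 278.889062607752], [0.0, 497.5576089441385, 211.85610680816816], [0.0, 0.0, 1.0]] [1.617 0.156 0.81 ] [[-0.11, 0.99, -0.01], [0.54, 0.06, -0.84], [-0.83, -0.1, -0.55]]
[[522.3939109048741, 0.0, 278.37080747643057], [0.0, 522.3939109048741, 208.41056499250885], [0.0, 0.0, 1.0]] [0.288 0.025 1.503] [[0.0, -1.0, -0.01], [-0.98, -0.0, -0.18], [0.18, 0.01, -0.98]]
{'t': 0.1, 'joint_pos': array([-1.44309040e+00,  1.59011945e-01,  1.59809604e+00, -1.15964012e-05,
        1.38622199e+00, -2.10084144e-01]), 'dq': array([ 0.00145927, -0.00170126, -0.00104681, -0.0010913 ,  0.00132965,
       -0.00262077]), 'effort': array([-4.77929570e-04, -3.86502671e+01, -3.22960174e+01,  7.03634298e-02,
        3.39094363e-02, -4.83192366e-05]), 'position': array([ 0.1905114 , -0.54225814,  0.40380769]), 'tool_rot': array([ 9.85770554e-01,  1.68094202e-01,  3.00751972e-05, -8.68156427e-04]), 'force': array([0.08490344, 0.80837799, 0.14696639]), 'moment': array([-0.01265536, -0.01592775, -0.03313941]), 'grasp_force': 0.0, 'gripper_width': 1.0012321621492641}
```

View pics/t0.png

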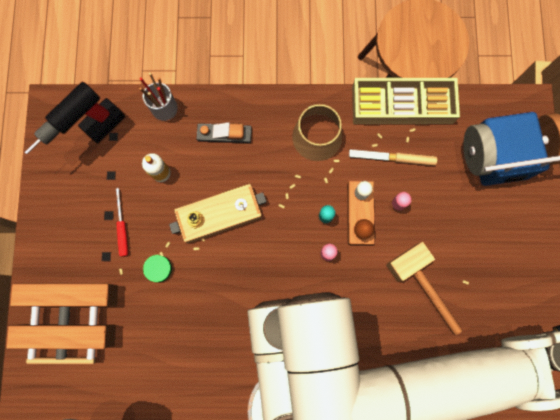

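View pics/s0.png

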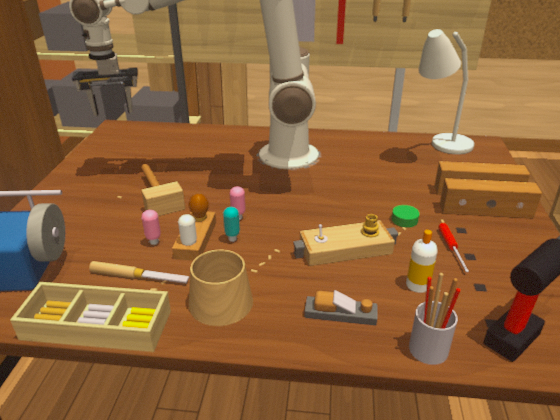

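Top view: white bulb in the block at about (365,190), amber at (365,229). Possible confusions are the turquoise one (327,213), the pink ones (403,200) and (330,252), the white glue cap (153,163) and the amber one. I choose (365,190). The holder is at about (195,218) and the switch at about (241,205). Next is one close crop of both.

```bash
python3 - <<'E'
from h import *
t=cv2.imread('pics/t0.png')
f=lambda x,y,w,h,s:cv2.resize(t[y:y+h,x:x+w],None,fx=s,fy=s,interpolation=cv2.INTER_CUBIC)
a=f(160,175,115,70,6.9)[:480,:790]; b=f(335,165,80,95,6)
cv2.imwrite('pics/c1.png',a); 
s=cv2.imread('pics/s0.png'); 
g=lambda x,y,w,h,k:cv2.resize(s[y:y+h,x:x+w],None,fx=k,fy=k,interpolation=cv2.INTER_CUBIC)
c=g(290,205,110,65,3.6)
canvas=np.zeros((570,800,3),np.uint8); canvas[:570,:390]=cv2.resize(b,(390,463))[:570].copy() if False else 0
bb=cv2.resize(b,(400,475)); canvas[:475,:400]=bb; cc=g(165,175,80,95,5); canvas[:475,400:800]=cc
cv2.imwrite('pics/c2.png',canvas)
E
```

```text
(no output)
```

View pics/c1.png

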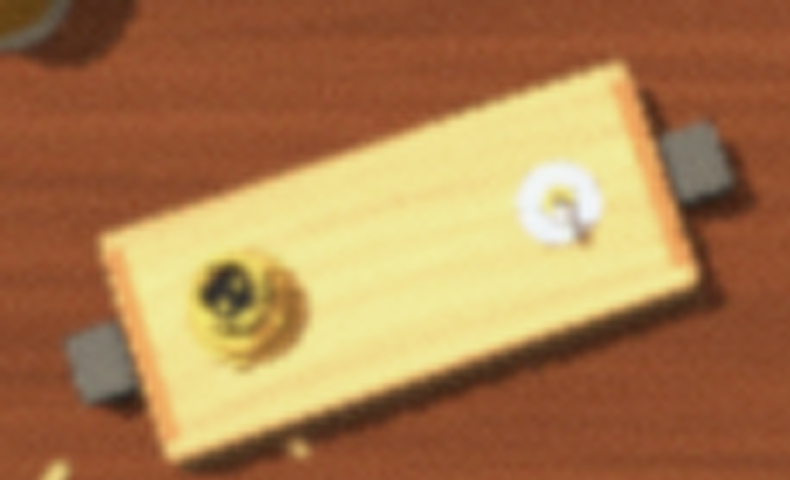

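View pics/c2.png

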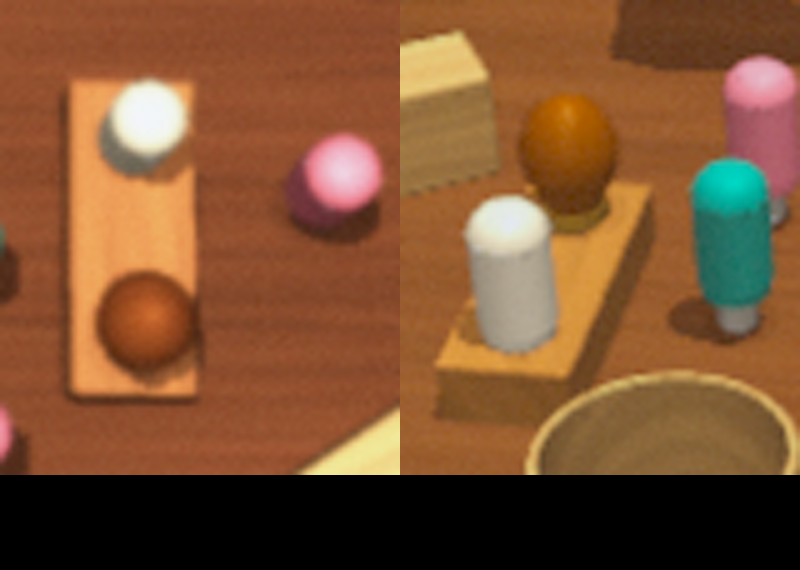

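```bash
python3 - <<'E'
from h import *
L=[ray('t0',160+u/6.9,175+v/6.9,.045) for u,v in[(102,235),(622,62),(697,278),(172,460)]]
B=[ray('t0',335+u/5,165+v/5,.036) for u,v in[(70,80),(195,80),(197,397),(70,397)]]
for P in(L,B):
    P=np.array(P)[:,:2]; print(P.round(4).tolist(),P.mean(0),[np.linalg.norm(P[i]-P[i-1]).round(3) for i in range(4)])
L=np.array(L)[:,:2]
ly=(L[0]+L[3]-L[1]-L[2]); ly/=np.linalg.norm(ly); print('ly',ly,np.degrees(np.arctan2(-ly[0],ly[1])))
print('rim',ray('t0',160+232/6.9,175+290/6.9,.093))
print('swpivot',ray('t0',160+560/6.9,175+203/6.9,.051))
B=np.array(B)[:,:2]; print('holes',[ (B[0]+B[1])/2*(145/180)+ (B[2]+B[3])/2*(35/180)])
print('bulb',ray('t0',335+149/5,165+118/5,.108), ray('t0',335+145/5,165+112/5,.036))
E
```

```text
[[0.5489, 0.3274], [0.622, 0.1143], [0.5313, 0.0825], [0.456, 0.2954]] [0.53953359 0.20491383] [np.float64(0.098), np.float64(0.225), np.float64(0.096), np.float64(0.226)]
[[0.6332, -0.1697], [0.6333, -0.2416], [0.4501, -0.2371], [0.45, -0.1657]] [ 0.54163509 -0.20350838] [np.float64(0.183), np.float64(0.072), np.float64(0.183), np.float64(0.071)]
ly [-0.32907146  0.94430502] 19.21242656361621
rim [0.51817862 0.26502482 0.093     ]
swpivot [0.56137173 0.13868844 0.051     ]
holes [array([ 0.59760233, -0.20479826])]
bulb [ 0.59497176 -0.20272703  0.108     ] [ 0.61436809 -0.21230456  0.036     ]
```

The crops show the white bulb at top pixel (365,189), in the far (+x) hole. The amber bulb is in the near hole, and the turquoise one to the right stands free. Sizes agree: plinth 0.098x0.226 m, block 0.072x0.183 m, holder to switch 0.134 m. Moving above the bulb.

drive_tool:
  plan:
    - {"dx": 0.058,"dy": 0.048,"turn": -0.018,"gripper": 0}
    - {"dx": 0.058,"dy": 0.048,"turn": -0.018,"gripper": 0}
    - {"dx": 0.058,"dy": 0.048,"turn": -0.018,"gripper": 0}
    - {"dx": 0.058,"dy": 0.048,"gripper": 0}
    - {"dx": 0.058,"dy": 0.048,"gripper": 0}
    - {"dx": 0.058,"dy": 0.048,"gripper": 0}
    - {"dx": 0.058,"dy": 0.048,"gripper": 0}
    - {"dx": 0.058,"dy": 0.048,"gripper": 0}

```text
schema error: expected keys gripper, dx, dy, dz, turn
```

drive_tool:
  plan:
    - {"dx": 0.058,"dy": 0.048,"gripper": 0}
    - {"dx": 0.058,"dy": 0.048,"gripper": 0}
    - {"dx": 0.058,"dy": 0.048,"gripper": 0}
    - {"dx": 0.058,"dy": 0.048,"gripper": 0}
    - {"dx": 0.04,"dy": 0.048,"gripper": 0}
    - {"dx": 0.02,"dy": 0.048,"gripper": 0}
    - {"gripper": 0}
    - {"gripper": 0}

```text
schema error: expected keys gripper, dx, dy, dz, turn
```

```bash
python3 - <<'E'
from h import *
c=snap('wrist','w1'); o=r.observe(); print(o['position'],o['tool_rot'],o['force'],o['t'],o['joint_pos'])
print((-c['R'].T@c['t']).round(3),c['R'].round(2).tolist(), c['mtx'][0,0])
for p in([.597,-.204,.113],[.597,-.204,.044],[.597,-.204,.036]): print(proj('w1',p))
E
```

```text
[ 0.19052628 -0.54228784  0.4039661 ] [ 9.85766211e-01  1.68120383e-01  1.96615478e-05 -7.16263351e-04] [ 0.33302587  0.59878637 -0.3616411 ] 0.15 [-1.44306891e+00  1.58882707e-01  1.59792487e+00 -2.00473607e-05
  1.38621800e+00 -2.10114176e-01]
[ 0.258 -0.519  0.384] [[0.33, -0.94, -0.0], [-0.91, -0.32, 0.25], [-0.24, -0.08, -0.97]] 357.7951195861119
[-145.58956942 -899.19450401]
[ -18.13892047 -595.25574716]
[  -8.15237251 -571.44026252]
```

View pics/w1.png

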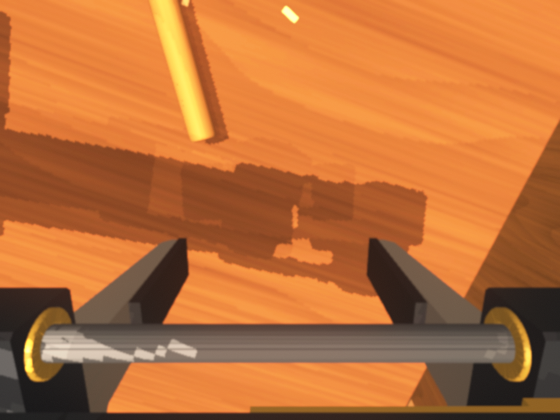

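The refused call didn't move the arm. The wrist picture shows the bench, the mallet handle and the fingertips at about (185,240) and (370,240). I'll send it again with all keys.

drive_tool:
  plan:
    - {"dx": 0.058,"dy": 0.048,"dz": 0,"turn": -0.018,"gripper": 0}
    - {"dx": 0.058,"dy": 0.048,"dz": 0,"turn": -0.018,"gripper": 0}
    - {"dx": 0.058,"dy": 0.048,"dz": 0,"turn": -0.018,"gripper": 0}
    - {"dx": 0.058,"dy": 0.048,"dz": 0,"turn": 0,"gripper": 0}
    - {"dx": 0.058,"dy": 0.048,"dz": 0,"turn": 0,"gripper": 0}
    - {"dx": 0.058,"dy": 0.048,"dz": 0,"turn": 0,"gripper": 0}
    - {"dx": 0.058,"dy": 0.048,"dz": 0,"turn": 0,"gripper": 0}
    - {"dx": 0.058,"dy": 0.048,"dz": 0,"turn": 0,"gripper": 0}

```text
t: 0.82
position: [0.4236, -0.349, 0.4045]
tool_rot: [1.0, -0.001, -0.0, -0.0]
force: [0.0, -0.0, 0.7]
gripper_width: 1.002
grasp_force: 0.0
```

drive_tool:
  plan:
    - {"dx": 0.058,"dy": 0.048,"dz": 0,"turn": 0,"gripper": 0}
    - {"dx": 0.058,"dy": 0.048,"dz": 0,"turn": 0,"gripper": 0}
    - {"dx": 0.058,"dy": 0.048,"dz": 0,"turn": 0,"gripper": 0}
    - {"dx": 0.058,"dy": 0.048,"dz": 0,"turn": 0,"gripper": 0}
    - {"dx": 0.04,"dy": 0.048,"dz": 0,"turn": 0,"gripper": 0}
    - {"dx": 0.02,"dy": 0.048,"dz": 0,"turn": 0,"gripper": 0}
    - {"dx": 0,"dy": 0,"dz": 0,"turn": 0,"gripper": 0}
    - {"dx": 0,"dy": 0,"dz": 0,"turn": 0,"gripper": 0}

```text
t: 1.48
position: [0.5689, -0.2054, 0.4042]
tool_rot: [1.0, 0.001, -0.0, -0.0]
force: [0.2, -0.7, 0.2]
gripper_width: 1.001
grasp_force: 0.0
```

```bash
python3 - <<'E'
from h import *
c=snap('wrist','w2'); o=r.observe(); print(o['position'],o['tool_rot'],o['force'],o['t'],o['joint_pos'])
for p in([.597,-.204,.113],[.597,-.204,.044],[.597,-.204,.036]): print(proj('w2',p))
E
```

```text
[ 0.56844979 -0.20641295  0.40432111] [ 9.99999853e-01 -3.27791747e-04 -4.24687044e-04  7.98705160e-05] [ 0.43266086 -0.5525615  -0.72034865] 1.5333 [-5.47763060e-01  2.35122561e-01  1.50951903e+00 -5.87282231e-04
  1.39759320e+00  1.02379025e+00]
[275.70279938 169.81959883]
[276.13891654 158.32874741]
[276.17866954 157.28133211]
```

View pics/w2.png

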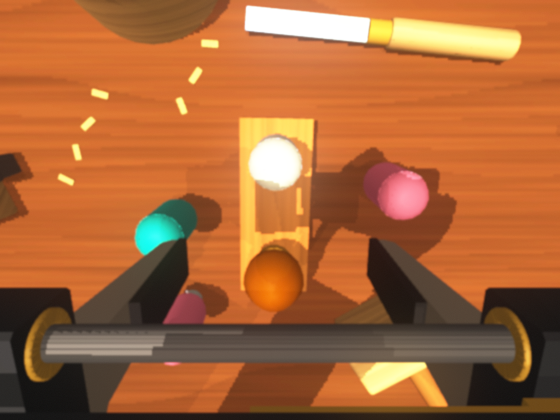

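```bash
python3 - <<'E'
from h import *
for z in(.099,.105): print(ray('w2',275.5,163,z))
B=[ray('w2',u,v,.036) for u,v in[(240,119),(315,119),(306,290),(241,291)]]
print(np.round(B,4).tolist())
E
```

```text
[ 0.60026511 -0.20375098  0.099     ]
[ 0.60110762 -0.20378984  0.105     ]
[[0.6331, -0.1697, 0.036], [0.6333, -0.2407, 0.036], [0.4546, -0.2362, 0.036], [0.4533, -0.1663, 0.036]]
```

The bulb's dome is at (275,163) in the wrist view, giving x=0.600, y=-0.204. The block edges give a hole at (0.599,-0.2045), which agrees. Descending to grasp at z=0.080.

drive_tool:
  plan:
    - {"dx": 0.061,"dy": 0.004,"dz": 0,"turn": 0,"gripper": 0}
    - {"dx": 0,"dy": 0,"dz": -0.07,"turn": 0,"gripper": 0}
    - {"dx": 0,"dy": 0,"dz": -0.07,"turn": 0,"gripper": 0}
    - {"dx": 0,"dy": 0,"dz": -0.07,"turn": 0,"gripper": 0}
    - {"dx": 0,"dy": 0,"dz": -0.05,"turn": 0,"gripper": 0}
    - {"dx": 0,"dy": 0,"dz": -0.046,"turn": 0,"gripper": 0}
    - {"dx": 0,"dy": 0,"dz": 0,"turn": 0,"gripper": 0}
    - {"dx": 0,"dy": 0,"dz": 0,"turn": 0,"gripper": 0}

```text
t: 2.2
position: [0.598, -0.2055, 0.2507]
tool_rot: [1.0, -0.002, -0.001, -0.001]
force: [-0.0, -1.1, 0.8]
gripper_width: 1.0
grasp_force: 0.0
```

drive_tool:
  plan:
    - {"dx": 0,"dy": 0,"dz": 0,"turn": 0,"gripper": 0.3}
    - {"dx": 0,"dy": 0,"dz": 0,"turn": 0,"gripper": 0.4}
    - {"dx": 0,"dy": 0,"dz": 0,"turn": 0,"gripper": 0.6}
    - {"dx": 0,"dy": 0,"dz": 0,"turn": 0,"gripper": 0.7}
    - {"dx": 0,"dy": 0,"dz": 0,"turn": 0,"gripper": 0.7}
    - {"dx": 0,"dy": 0,"dz": 0,"turn": 0,"gripper": 0.7}
    - {"dx": 0,"dy": 0,"dz": 0,"turn": 0,"gripper": 0.7}
    - {"dx": 0,"dy": 0,"dz": 0,"turn": 0,"gripper": 0.7}

```text
t: 2.87
position: [0.5991, -0.2044, 0.2518]
tool_rot: [1.0, -0.001, 0.0, 0.0]
force: [-0.8, -0.2, 0.8]
gripper_width: 0.451
grasp_force: 30.0
```

drive_tool:
  plan:
    - {"dx": 0,"dy": 0,"dz": 0.04,"turn": 0,"gripper": 0.7}
    - {"dx": 0,"dy": 0,"dz": 0.07,"turn": 0,"gripper": 0.7}
    - {"dx": 0,"dy": 0,"dz": 0.075,"turn": 0,"gripper": 0.7}
    - {"dx": 0,"dy": 0,"dz": 0.075,"turn": 0,"gripper": 0.7}
    - {"dx": -0.02,"dy": 0.06,"dz": 0,"turn": 0,"gripper": 0.7}
    - {"dx": -0.027,"dy": 0.075,"dz": 0,"turn": 0,"gripper": 0.7}
    - {"dx": -0.027,"dy": 0.075,"dz": 0,"turn": 0,"gripper": 0.7}
    - {"dx": -0.027,"dy": 0.075,"dz": 0,"turn": 0,"gripper": 0.7}

```text
t: 3.53
position: [0.5477, -0.0607, 0.3817]
tool_rot: [1.0, -0.001, 0.0, -0.0]
force: [0.2, 0.4, -1.3]
gripper_width: 0.45
grasp_force: 30.0
```

drive_tool:
  plan:
    - {"dx": -0.027,"dy": 0.075,"dz": 0,"turn": 0,"gripper": 0.7}
    - {"dx": -0.027,"dy": 0.075,"dz": 0,"turn": 0,"gripper": 0.7}
    - {"dx": -0.027,"dy": 0.075,"dz": 0,"turn": 0,"gripper": 0.7}
    - {"dx": -0.027,"dy": 0.075,"dz": 0,"turn": 0,"gripper": 0.7}
    - {"dx": -0.027,"dy": 0.075,"dz": 0,"turn": 0,"gripper": 0.7}
    - {"dx": -0.027,"dy": 0.075,"dz": 0,"turn": 0,"gripper": 0.7}
    - {"dx": -0.027,"dy": 0.075,"dz": 0,"turn": 0,"gripper": 0.7}
    - {"dx": -0.027,"dy": 0.075,"dz": 0,"turn": 0,"gripper": 0.7}

```text
t: 4.2
position: [0.4394, 0.2397, 0.3818]
tool_rot: [1.0, -0.001, 0.0, -0.0]
force: [0.6, 0.5, -0.6]
gripper_width: 0.452
grasp_force: 30.0
```

drive_tool:
  plan:
    - {"dx": -0.028,"dy": 0.05,"dz": 0,"turn": 0,"gripper": 0.7}
    - {"dx": 0,"dy": 0.004,"dz": 0,"turn": 0,"gripper": 0.7}
    - {"dx": 0,"dy": 0,"dz": 0,"turn": 0,"gripper": 0.7}
    - {"dx": 0,"dy": 0,"dz": 0,"turn": 0,"gripper": 0.7}

```text
t: 4.53
position: [0.4267, 0.2646, 0.3816]
tool_rot: [1.0, -0.001, 0.0, 0.0]
force: [0.8, -0.1, -0.6]
gripper_width: 0.448
grasp_force: 30.0
```

```bash
python3 - <<'E'
from h import *
c=snap('wrist','w3'); o=r.observe(); print(o['position'],o['tool_rot'],o['force'],o['t'],o['joint_pos'],o['gripper_width'])
p=proj('w3',[.518,.265,.093]); print(p); u,v=np.round(p).astype(int)
im=c['color'][...,::-1]; x0,y0=max(u-40,0),max(v-30,0); cr=im[y0:y0+60,x0:x0+80]; print(x0,y0)
cr=cv2.resize(cr,None,fx=6,fy=6,interpolation=cv2.INTER_CUBIC)
can=np.zeros((600,800,3),np.uint8); can[:cr.shape[0],:cr.shape[1]]=cr; can[360:600,480:800]=cv2.resize(im,(320,240)); cv2.imwrite('pics/c3.png',can)
E
```

```text
[0.42699488 0.26421458 0.38162041] [ 9.99999249e-01 -1.19844395e-03  2.20291353e-05  2.56914258e-04] [ 0.07554945 -0.573745   -0.61886512] 4.5833 [ 3.13135277e-01 -1.32509366e-02  1.82470951e+00 -5.17164403e-04
  1.33025108e+00  1.88645173e+00] 0.4528808568221816
[276.57669095  82.92562381]
237 53
```

View pics/c3.png

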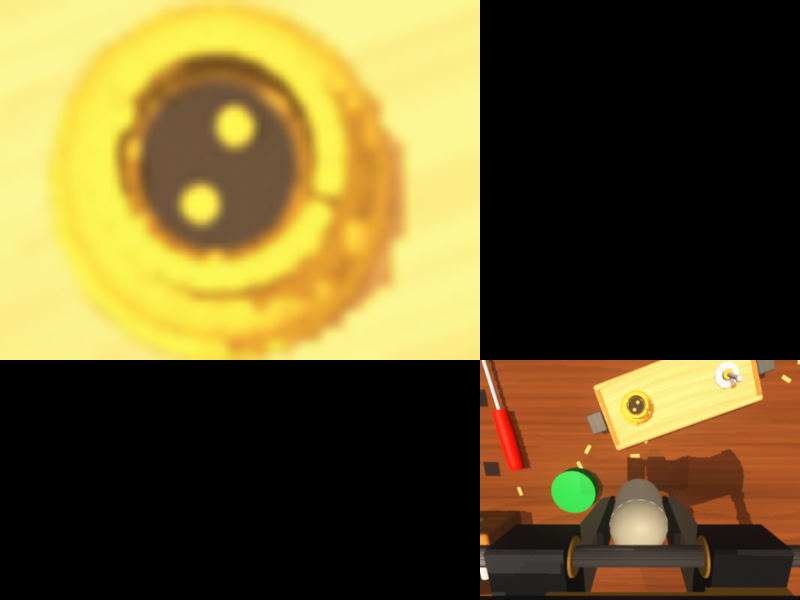

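The crop shows the bore with its centre at about crop (215,153). The slot notches look to be at the left (125,150) and right (325,195), and the contacts at (235,127) and (200,205). The inset shows the bulb upright in the grip and clear of everything.

```bash
python3 - <<'E'
from h import *
print(ray('w3',237+215/6-.4,53+153/6-.4,.093))
for a in [(50,400)]: pass
# corners of plinth top from inset (scale 1.75), lamp axis
P=[ray('w3',(u-480)*1.75,(v-360)*1.75,.045) for u,v in[(595,387),(617,449),(761,397)]]
print(np.round(P,4).tolist())
# flange/bore by Hough on upscaled crop
c=np.load('pics/w3.npz')['color']; g=cv2.cvtColor(c[53:113,237:317],cv2.COLOR_RGB2GRAY); g=cv2.resize(g,None,fx=6,fy=6,interpolation=cv2.INTER_CUBIC)
for lo,hi in((85,105),(110,130)):
    h=cv2.HoughCircles(g,cv2.HOUGH_GRADIENT,1,20,param1=80,param2=12,minRadius=lo,maxRadius=hi)
    print(None if h is None else h[0][:4].round(0).tolist())
E
```

```text
[0.52125565 0.26794347 0.093     ]
[[0.5493, 0.327, 0.045], [0.4605, 0.2978, 0.045], [0.5358, 0.0865, 0.045]]
[[216.0, 156.0, 100.0]]
[[204.0, 164.0, 114.0], [222.0, 178.0, 122.0]]
```

drive_tool:
  plan:
    - {"dx": 0,"dy": 0,"dz": -0.08,"turn": 0,"gripper": 0.7}
    - {"dx": 0,"dy": 0,"dz": -0.08,"turn": 0,"gripper": 0.7}
    - {"dx": 0,"dy": 0,"dz": 0,"turn": 0,"gripper": 0.7}
    - {"dx": 0,"dy": 0,"dz": 0,"turn": 0,"gripper": 0.7}

```text
t: 4.92
position: [0.4263, 0.2637, 0.3002]
tool_rot: [1.0, -0.002, -0.003, 0.001]
force: [0.7, -0.6, 0.1]
gripper_width: 0.455
grasp_force: 30.0
```

```bash
python3 - <<'E'
from h import *
c=snap('wrist','w4'); o=r.observe(); print(o['position'],o['t'])
p=proj('w4',[.520,.267,.093]); print(p); u,v=np.round(p).astype(int)
im=c['color'][...,::-1]; x0,y0=max(u-45,0),max(v-34,0); cr=im[y0:y0+68,x0:x0+90]; print(x0,y0)
cv2.imwrite('pics/c4.png',cv2.resize(cr,None,fx=8,fy=8,interpolation=cv2.INTER_CUBIC))
E
```

```text
[0.42726215 0.264246   0.30255675] 4.9667
[269.07422694  62.30515855]
224 28
```

View pics/c4.png

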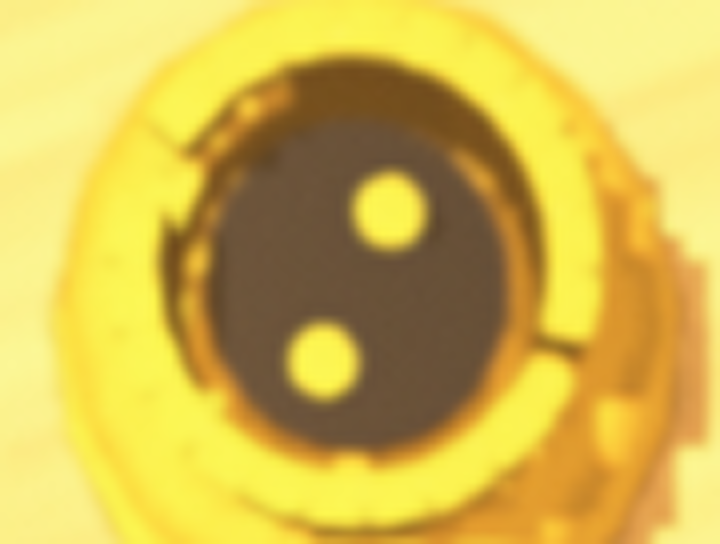

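The crop shows the bore centre at (354,257). The slots are at right (558,348) and left (175,200), and the contact pads lie perpendicular to that line. So the slot line is about 67° from world x.

```bash
python3 - <<'E'
from h import *
f=lambda u,v,z:ray('w4',224+u/8-.44,28+v/8-.44,z).round(4)
c=f(354,257,.093);print(c,f(558,348,.093)-c,f(175,200,.093)-c, f(356,285,.083), f(357,285,.080))
for a in range(0,360,45):
    p=c+.012*np.array([np.cos(np.radians(a)),np.sin(np.radians(a)),0]); q=proj('w4',p); print(a,((q+.44-[224,28])*8).round(0),end=' ')
E
```

```text
[0.5212 0.2676 0.093 ] [-0.0053 -0.0125  0.    ] [0.0033 0.0109 0.    ] [0.5208 0.2677 0.083 ] [0.5211 0.2677 0.08  ]
0 [352.  43.] 45 [212. 107.] 90 [158. 258.] 135 [218. 404.] 180 [356. 464.] 225 [493. 404.] 270 [551. 256.] 315 [494. 106.]
```

drive_tool:
  plan:
    - {"dx": 0,"dy": 0,"dz": 0.06,"turn": 0,"gripper": 0.7}
    - {"dx": 0,"dy": 0,"dz": 0.06,"turn": 0,"gripper": 0.7}
    - {"dx": 0.063,"dy": 0.007,"dz": 0,"turn": 0,"gripper": 0.7}
    - {"dx": 0.063,"dy": 0,"dz": 0,"turn": 0,"gripper": 0.7}
    - {"dx": 0.062,"dy": 0,"dz": 0,"turn": 0,"gripper": 0.7}
    - {"dx": 0,"dy": 0,"dz": 0,"turn": 0,"gripper": 0.7}
    - {"dx": 0,"dy": 0,"dz": 0,"turn": 0,"gripper": 0.7}

```text
t: 5.55
position: [0.5223, 0.268, 0.3645]
tool_rot: [1.0, -0.002, 0.002, -0.001]
force: [-0.5, -0.7, -1.2]
gripper_width: 0.452
grasp_force: 30.0
```

```bash
python3 - <<'E'
from h import *
print([r.observe()[k].round(4) for k in('position','force','moment')])
c=[snap(n,'a_'+n) for n in('scene','top')]
p=proj('a_scene',[.521,.2677,.093]);print(p); u,v=p.astype(int)
a=c[0]['color'][v-50:v+10,u-25:u+25,::-1]
q=proj('a_top',[.521,.2677,.12]);print(q);s,t=q.astype(int)
cv2.imwrite('pics/c5.png',cv2.resize(a,None,fx=9,fy=9,interpolation=cv2.INTER_CUBIC))
E
```

```text
[array([0.5223, 0.268 , 0.3645]), array([-0.4538, -0.7126, -1.1903]), array([0.0704, 0.0606, 0.0215])]
[371.34937068 216.38342421]
[191.00538351 214.36595539]
```

View pics/c5.png

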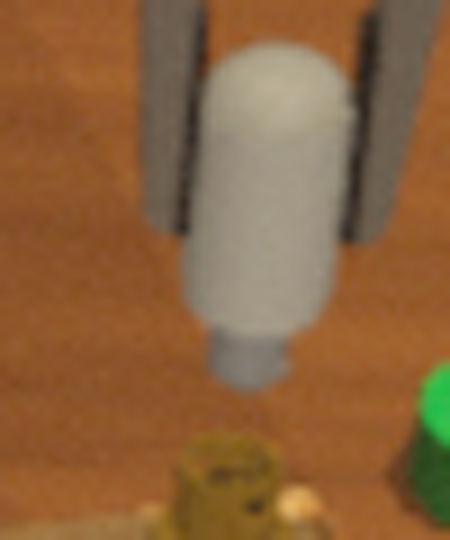

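```bash
python3 - <<'E'
from h import *
x,y=.5215,.2679
o=np.array([346,166])
for z in(.226,.212,.157,.124): print(z,((proj('a_scene',[x,y,z])-o+.5)*9).round(0))
print('rim',((proj('a_scene',[.521,.2677,.093])-o+.5)*9).round(0))
g=np.load('pics/a_scene.npz')['color'].astype(int)
for v in range(202,211): print(v,' '.join('%d'%k for k in (g[v,364:384].sum(1)//3)), ' b:', ' '.join('%d'%k for k in g[v,364:384,2]))
print()
for v in range(213,224): print(v,' '.join('%d'%k for k in g[v,360:384,0]), ' b:', ' '.join('%d'%k for k in g[v,360:384,2]))
E
```

```text
0.226 [281.  52.]
0.212 [275.  97.]
0.157 [255. 269.]
0.124 [244. 368.]
rim [233. 458.]
202 97 95 97 98 111 114 120 134 145 150 151 151 150 150 141 125 114 104 105 100  b: 49 46 47 47 69 93 106 120 129 134 136 135 134 135 120 99 79 54 52 43
203 94 93 95 91 98 99 103 119 129 133 135 134 133 128 118 110 104 102 104 103  b: 44 43 42 38 53 78 94 108 117 120 122 121 121 112 85 65 52 46 51 48
204 88 95 94 94 94 98 102 110 119 122 123 122 118 107 105 100 101 102 103 99  b: 35 46 43 45 50 76 93 100 108 113 115 112 108 91 66 47 46 48 50 42
205 87 87 90 91 93 97 106 115 120 122 120 119 117 108 100 100 101 99 103 101  b: 36 35 40 43 50 80 96 106 111 110 110 110 107 91 57 47 47 45 49 46
206 85 87 86 87 91 96 109 115 119 124 123 119 119 120 107 97 99 99 100 102  b: 39 42 39 41 50 78 99 105 110 115 115 110 110 102 70 45 48 45 49 53
207 91 91 88 86 86 95 106 114 120 123 119 118 117 112 100 96 97 96 96 96  b: 44 47 43 38 42 67 93 105 108 113 108 107 106 93 62 44 48 46 46 45
208 87 86 91 89 88 95 101 105 113 117 118 112 107 99 95 95 95 94 95 92  b: 38 36 44 38 41 52 72 85 103 107 108 95 79 62 48 42 4
[... 1507 characters left out ...]
 158 155 156 155 156 135 112 115 124 126 127 126 135 130 131 129 129 165 191 195 173 153 152 155  b: 44 44 47 44 44 29 28 24 36 33 27 33 26 29 34 30 33 57 77 81 62 51 46 49
221 159 159 161 158 150 126 109 116 119 126 129 128 131 118 105 114 139 200 219 214 202 171 152 158  b: 46 46 48 46 45 38 25 32 27 31 35 35 35 22 32 32 37 82 97 87 76 56 47 48
222 154 169 182 175 153 119 108 119 121 128 125 129 130 101 78 118 149 206 223 212 206 186 162 158  b: 46 60 68 60 41 25 28 32 31 31 26 35 30 28 27 31 44 88 104 75 68 60 45 50
223 156 165 170 163 144 119 110 119 122 123 126 127 130 132 127 135 137 171 191 181 171 158 165 164  b: 59 66 68 56 34 25 31 30 27 27 28 27 33 34 28 37 33 61 86 69 54 46 55 52
```

The crop shows the bulb upright over the holder, with the foot at crop (249,387) and the rim at about (233,448). There is a faint pin bump at the cap's right (292,365). That suggests the pins are at about 57±20° and the bulb is about 1–2 mm too far in +y. I'll take y back a little, turn −25° and descend in small steps.

drive_tool:
  plan:
    - {"dx": 0,"dy": -0.003,"dz": -0.02,"turn": -0.0175,"gripper": 0.7}
    - {"dx": 0,"dy": 0,"dz": -0.02,"turn": -0.0175,"gripper": 0.7}
    - {"dx": 0,"dy": 0,"dz": -0.01,"turn": -0.0175,"gripper": 0.7}
    - {"dx": 0,"dy": 0,"dz": 0,"turn": -0.0175,"gripper": 0.7}
    - {"dx": 0,"dy": 0,"dz": -0.004,"turn": 0,"gripper": 0.7}
    - {"dx": 0,"dy": 0,"dz": -0.003,"turn": 0,"gripper": 0.7}
    - {"dx": 0,"dy": 0,"dz": -0.003,"turn": 0,"gripper": 0.7}
    - {"dx": 0,"dy": 0,"dz": 0,"turn": 0,"gripper": 0.7}

```text
t: 6.32
position: [0.5202, 0.2671, 0.3319]
tool_rot: [0.976, -0.218, 0.0, -0.0]
force: [-0.2, -0.0, -1.3]
gripper_width: 0.452
grasp_force: 30.0
```

```bash
cat > st.py <<'E'
from h import *
from scipy.spatial.transform import Rotation as R
P=[];
for i in range(1):
    o=r.observe(); print(o['t'],o['position'].round(4),o['force'].round(1),o['moment'].round(3),'yaw',round(np.degrees(2*np.arctan2(o['tool_rot'][1],o['tool_rot'][0])),1),'q6',o['joint_pos'][5].round(2))
E
python3 st.py
```

```text
6.3167 [0.5202 0.2671 0.3319] [-0.2 -0.  -1.3] [0.026 0.02  0.016] yaw -25.2 q6 2.28
```

drive_tool:
  plan:
    - {"dx": 0,"dy": 0,"dz": -0.002,"turn": 0,"gripper": 0.7}
    - {"dx": 0,"dy": 0,"dz": -0.002,"turn": 0,"gripper": 0.7}
    - {"dx": 0,"dy": 0,"dz": 0,"turn": 0,"gripper": 0.7}

```text
t: 6.57
position: [0.5205, 0.267, 0.3296]
tool_rot: [0.976, -0.219, -0.0, 0.0]
force: [0.8, 0.2, 0.2]
gripper_width: 0.451
grasp_force: 30.0
```

drive_tool:
  plan:
    - {"dx": 0,"dy": 0,"dz": -0.002,"turn": 0,"gripper": 0.7}
    - {"dx": 0,"dy": 0,"dz": -0.002,"turn": 0,"gripper": 0.7}
    - {"dx": 0,"dy": 0,"dz": 0,"turn": 0,"gripper": 0.7}

```text
t: 6.82
position: [0.5205, 0.267, 0.3274]
tool_rot: [0.976, -0.219, -0.0, 0.0]
force: [0.3, 0.0, -0.4]
gripper_width: 0.455
grasp_force: 30.0
```

```bash
python3 st.py
```

```text
6.8167 [0.5205 0.267  0.3274] [ 0.3  0.  -0.4] [ 0.04   0.023 -0.011] yaw -25.3 q6 2.28
```

drive_tool:
  plan:
    - {"dx": 0,"dy": 0,"dz": -0.001,"turn": 0,"gripper": 0.7}
    - {"dx": 0,"dy": 0,"dz": -0.001,"turn": 0,"gripper": 0.7}
    - {"dx": 0,"dy": 0,"dz": 0,"turn": 0,"gripper": 0.7}

```text
t: 7.07
position: [0.5206, 0.267, 0.3268]
tool_rot: [0.976, -0.219, 0.0, -0.0]
force: [0.4, 0.6, 0.5]
gripper_width: 0.452
grasp_force: 30.0
```

drive_tool:
  plan:
    - {"dx": 0,"dy": 0,"dz": -0.001,"turn": 0,"gripper": 0.7}
    - {"dx": 0,"dy": 0,"dz": 0,"turn": 0,"gripper": 0.7}

```text
t: 7.23
position: [0.5206, 0.2671, 0.3267]
tool_rot: [0.976, -0.219, 0.0, -0.0]
force: [-1.2, 0.3, 2.4]
gripper_width: 0.454
grasp_force: 30.0
```

drive_tool:
  plan:
    - {"dx": 0,"dy": 0,"dz": -0.001,"turn": 0,"gripper": 0.7}
    - {"dx": 0,"dy": 0,"dz": 0,"turn": 0,"gripper": 0.7}

```text
t: 7.4
position: [0.5207, 0.267, 0.3264]
tool_rot: [0.976, -0.219, 0.0, -0.0]
force: [-1.1, -1.5, 5.4]
gripper_width: 0.45
grasp_force: 30.0
```

```bash
python3 st.py
```

```text
7.4 [0.5207 0.267  0.3264] [-1.1 -1.5  5.4] [-0.107  0.316 -0.041] yaw -25.3 q6 2.28
```

Pins rest on the rim at TCP z≈0.3265, as expected. Sweeping counter-clockwise under about 5 N.

drive_tool:
  plan:
    - {"dx": 0,"dy": 0,"dz": 0,"turn": 0.007,"gripper": 0.7}
    - {"dx": 0,"dy": 0,"dz": 0,"turn": 0.007,"gripper": 0.7}
    - {"dx": 0,"dy": 0,"dz": 0,"turn": 0.007,"gripper": 0.7}
    - {"dx": 0,"dy": 0,"dz": 0,"turn": 0.007,"gripper": 0.7}

```text
t: 7.73
position: [0.5209, 0.2671, 0.3264]
tool_rot: [0.991, -0.131, 0.001, -0.0]
force: [0.7, -0.2, 4.7]
gripper_width: 0.453
grasp_force: 30.0
```

```bash
python3 st.py
```

```text
7.7333 [0.5209 0.2671 0.3264] [ 0.7 -0.2  4.7] [ 0.012  0.079 -0.056] yaw -15.1 q6 2.1
```

drive_tool:
  plan:
    - {"dx": 0,"dy": 0,"dz": 0,"turn": 0.007,"gripper": 0.7}
    - {"dx": 0,"dy": 0,"dz": 0,"turn": 0.007,"gripper": 0.7}
    - {"dx": 0,"dy": 0,"dz": 0,"turn": 0.007,"gripper": 0.7}
    - {"dx": 0,"dy": 0,"dz": 0,"turn": 0.007,"gripper": 0.7}

```text
t: 8.07
position: [0.5209, 0.2671, 0.3264]
tool_rot: [0.999, -0.044, 0.001, -0.0]
force: [-0.2, -0.5, 4.9]
gripper_width: 0.451
grasp_force: 30.0
```

```bash
python3 st.py
```

```text
8.0667 [0.5209 0.2671 0.3264] [-0.2 -0.5  4.9] [-0.013  0.122 -0.054] yaw -5.0 q6 1.93
```

drive_tool:
  plan:
    - {"dx": 0,"dy": 0,"dz": 0,"turn": 0.007,"gripper": 0.7}
    - {"dx": 0,"dy": 0,"dz": 0,"turn": 0.007,"gripper": 0.7}
    - {"dx": 0,"dy": 0,"dz": 0,"turn": 0.007,"gripper": 0.7}
    - {"dx": 0,"dy": 0,"dz": 0,"turn": 0.007,"gripper": 0.7}

```text
t: 8.4
position: [0.5209, 0.267, 0.3262]
tool_rot: [0.999, 0.044, 0.001, -0.0]
force: [0.4, 0.1, 2.4]
gripper_width: 0.453
grasp_force: 30.0
```

```bash
python3 st.py
```

```text
8.4 [0.5209 0.267  0.3262] [0.4 0.1 2.4] [-0.14  -0.039 -0.071] yaw 5.1 q6 1.75
```

drive_tool:
  plan:
    - {"dx": 0,"dy": 0,"dz": 0,"turn": 0.006,"gripper": 0.7}
    - {"dx": 0,"dy": 0,"dz": 0,"turn": 0,"gripper": 0.7}

```text
t: 8.57
position: [0.5208, 0.267, 0.3261]
tool_rot: [0.998, 0.062, 0.001, -0.0]
force: [-1.0, 0.0, 3.2]
gripper_width: 0.453
grasp_force: 30.0
```

```bash
python3 st.py
```

```text
8.5667 [0.5208 0.267  0.3261] [-1.   0.   3.2] [0.004 0.113 0.01 ] yaw 7.2 q6 1.71
```

drive_tool:
  plan:
    - {"dx": 0,"dy": 0,"dz": -0.001,"turn": 0.006,"gripper": 0.7}
    - {"dx": 0,"dy": 0,"dz": 0,"turn": 0,"gripper": 0.7}

```text
t: 8.73
position: [0.5208, 0.267, 0.3258]
tool_rot: [0.997, 0.081, 0.001, -0.0]
force: [0.4, -0.8, 3.6]
gripper_width: 0.452
grasp_force: 30.0
```

```bash
python3 st.py
```

```text
8.7333 [0.5208 0.267  0.3258] [ 0.4 -0.8  3.6] [-0.048 -0.002 -0.031] yaw 9.3 q6 1.68
```

drive_tool:
  plan:
    - {"dx": 0,"dy": 0,"dz": 0,"turn": 0.006,"gripper": 0.7}
    - {"dx": 0,"dy": 0,"dz": 0,"turn": 0.006,"gripper": 0.7}
    - {"dx": 0,"dy": 0,"dz": 0,"turn": 0,"gripper": 0.7}

```text
t: 8.98
position: [0.5202, 0.267, 0.3244]
tool_rot: [0.993, 0.118, -0.001, 0.0]
force: [0.2, -0.2, -1.0]
gripper_width: 0.453
grasp_force: 30.0
```

```bash
python3 st.py
```

```text
8.9833 [0.5202 0.267  0.3244] [ 0.2 -0.2 -1. ] [-0.036  0.088  0.016] yaw 13.6 q6 1.6
```

It dropped into the slots: z 0.3244, force about 0, tool yaw 13.6°. Pushing down stepwise.

drive_tool:
  plan:
    - {"dx": 0,"dy": 0,"dz": -0.002,"turn": 0,"gripper": 0.7}
    - {"dx": 0,"dy": 0,"dz": -0.002,"turn": 0,"gripper": 0.7}
    - {"dx": 0,"dy": 0,"dz": 0,"turn": 0,"gripper": 0.7}

```text
t: 9.23
position: [0.5204, 0.267, 0.3232]
tool_rot: [0.993, 0.118, -0.0, -0.0]
force: [-2.1, 0.2, 3.1]
gripper_width: 0.45
grasp_force: 30.0
```

drive_tool:
  plan:
    - {"dx": 0,"dy": 0,"dz": -0.002,"turn": 0,"gripper": 0.7}
    - {"dx": 0,"dy": 0,"dz": -0.002,"turn": 0,"gripper": 0.7}
    - {"dx": 0,"dy": 0,"dz": 0,"turn": 0,"gripper": 0.7}

```text
t: 9.48
position: [0.5205, 0.267, 0.3213]
tool_rot: [0.993, 0.118, -0.0, -0.0]
force: [-2.0, 0.1, 4.5]
gripper_width: 0.453
grasp_force: 30.0
```

```bash
python3 st.py
```

```text
9.4833 [0.5205 0.267  0.3213] [-2.   0.1  4.5] [-0.088  0.502 -0.012] yaw 13.6 q6 1.6
```

drive_tool:
  plan:
    - {"dx": -0.001,"dy": 0,"dz": -0.002,"turn": 0,"gripper": 0.7}
    - {"dx": 0,"dy": 0,"dz": -0.002,"turn": 0,"gripper": 0.7}
    - {"dx": 0,"dy": 0,"dz": -0.002,"turn": 0,"gripper": 0.7}
    - {"dx": 0,"dy": 0,"dz": 0,"turn": 0,"gripper": 0.7}

```text
t: 9.82
position: [0.5202, 0.267, 0.3187]
tool_rot: [0.993, 0.118, 0.0, -0.0]
force: [-2.4, -0.3, 7.3]
gripper_width: 0.45
grasp_force: 30.0
```

drive_tool:
  plan:
    - {"dx": 0,"dy": 0,"dz": -0.002,"turn": 0,"gripper": 0.7}
    - {"dx": 0,"dy": 0,"dz": -0.002,"turn": 0,"gripper": 0.7}
    - {"dx": 0,"dy": 0,"dz": 0,"turn": 0,"gripper": 0.7}

```text
t: 10.07
position: [0.5203, 0.2671, 0.317]
tool_rot: [0.993, 0.118, 0.001, -0.0]
force: [-2.6, 0.4, 8.0]
gripper_width: 0.456
grasp_force: 30.0
```

```bash
python3 st.py
```

```text
10.0667 [0.5203 0.2671 0.317 ] [-2.6  0.4  8. ] [-0.186  0.611  0.029] yaw 13.6 q6 1.6
```

drive_tool:
  plan:
    - {"dx": -0.001,"dy": 0,"dz": -0.002,"turn": 0,"gripper": 0.7}
    - {"dx": 0,"dy": 0,"dz": 0,"turn": 0,"gripper": 0.7}

```text
t: 10.23
position: [0.5199, 0.267, 0.3163]
tool_rot: [0.993, 0.118, 0.001, 0.0]
force: [-1.8, -1.7, 9.0]
gripper_width: 0.453
grasp_force: 30.0
```

drive_tool:
  plan:
    - {"dx": 0,"dy": 0,"dz": 0,"turn": -0.009,"gripper": 0.7}
    - {"dx": 0,"dy": 0,"dz": 0,"turn": -0.009,"gripper": 0.7}
    - {"dx": 0,"dy": 0,"dz": 0,"turn": 0,"gripper": 0.7}

```text
t: 10.48
position: [0.5202, 0.2671, 0.3167]
tool_rot: [0.998, 0.061, 0.002, -0.0]
force: [-1.0, -0.1, 8.3]
gripper_width: 0.455
grasp_force: 30.0
```

```bash
python3 st.py
```

```text
10.4833 [0.5202 0.2671 0.3167] [-1.  -0.1  8.3] [-0.141  0.326  0.012] yaw 7.0 q6 1.72
```

drive_tool:
  plan:
    - {"dx": 0,"dy": 0,"dz": 0,"turn": -0.009,"gripper": 0.7}
    - {"dx": 0,"dy": 0,"dz": 0,"turn": -0.009,"gripper": 0.7}
    - {"dx": 0,"dy": 0,"dz": 0,"turn": 0,"gripper": 0.7}

```text
t: 10.73
position: [0.5203, 0.2672, 0.3168]
tool_rot: [1.0, 0.004, 0.002, -0.0]
force: [-1.5, -0.4, 7.6]
gripper_width: 0.453
grasp_force: 30.0
```

```bash
python3 st.py
```

```text
10.7333 [0.5203 0.2672 0.3168] [-1.5 -0.4  7.6] [-0.047  0.143 -0.065] yaw 0.5 q6 1.83
```

drive_tool:
  plan:
    - {"dx": 0,"dy": 0,"dz": -0.001,"turn": -0.009,"gripper": 0.7}
    - {"dx": 0,"dy": 0,"dz": 0,"turn": -0.009,"gripper": 0.7}
    - {"dx": 0,"dy": 0,"dz": 0,"turn": -0.009,"gripper": 0.7}
    - {"dx": 0,"dy": 0,"dz": 0,"turn": 0,"gripper": 0.7}

```text
t: 11.07
position: [0.5204, 0.2672, 0.3164]
tool_rot: [0.997, -0.08, 0.002, -0.001]
force: [-0.5, 0.1, 8.3]
gripper_width: 0.445
grasp_force: 30.0
```

```bash
python3 st.py
```

```text
11.0667 [0.5204 0.2672 0.3164] [-0.5  0.1  8.3] [-0.054  0.115  0.01 ] yaw -9.2 q6 2.0
```

drive_tool:
  plan:
    - {"dx": 0,"dy": 0,"dz": 0,"turn": -0.009,"gripper": 0.7}
    - {"dx": 0,"dy": 0,"dz": 0,"turn": -0.009,"gripper": 0.7}
    - {"dx": 0,"dy": 0,"dz": 0,"turn": -0.009,"gripper": 0.7}
    - {"dx": 0,"dy": 0,"dz": 0,"turn": 0,"gripper": 0.7}

```text
t: 11.4
position: [0.5204, 0.2672, 0.3165]
tool_rot: [0.986, -0.165, 0.002, -0.001]
force: [-0.4, -0.5, 8.5]
gripper_width: 0.454
grasp_force: 30.0
```

```bash
python3 st.py
```

```text
11.4 [0.5204 0.2672 0.3165] [-0.4 -0.5  8.5] [ 0.043  0.103 -0.003] yaw -19.0 q6 2.17
```

drive_tool:
  plan:
    - {"dx": 0,"dy": 0,"dz": 0,"turn": -0.007,"gripper": 0.7}
    - {"dx": 0,"dy": 0,"dz": 0,"turn": -0.006,"gripper": 0.7}
    - {"dx": 0,"dy": 0,"dz": 0,"turn": 0,"gripper": 0.7}

```text
t: 11.65
position: [0.5205, 0.2672, 0.3165]
tool_rot: [0.979, -0.204, 0.002, -0.001]
force: [-0.7, -0.2, 8.1]
gripper_width: 0.454
grasp_force: 30.0
```

```bash
python3 st.py
```

```text
11.65 [0.5205 0.2672 0.3165] [-0.7 -0.2  8.1] [0.042 0.08  0.041] yaw -23.6 q6 2.25
```

drive_tool:
  plan:
    - {"dx": 0,"dy": 0,"dz": 0,"turn": -0.005,"gripper": 0.7}
    - {"dx": 0,"dy": 0,"dz": 0,"turn": 0,"gripper": 0.7}
    - {"dx": 0,"dy": 0,"dz": 0,"turn": 0,"gripper": 0.7}

```text
t: 11.9
position: [0.5204, 0.2673, 0.3165]
tool_rot: [0.976, -0.219, 0.002, -0.001]
force: [-0.3, -0.0, 8.8]
gripper_width: 0.45
grasp_force: 30.0
```

```bash
python3 st.py
```

```text
11.9 [0.5204 0.2673 0.3165] [-0.3 -0.   8.8] [0.121 0.086 0.018] yaw -25.3 q6 2.28
```

drive_tool:
  plan:
    - {"dx": 0,"dy": 0,"dz": 0,"turn": -0.005,"gripper": 0.7}
    - {"dx": 0,"dy": 0,"dz": 0,"turn": -0.003,"gripper": 0.7}
    - {"dx": 0,"dy": 0,"dz": 0,"turn": 0,"gripper": 0.7}

```text
t: 12.15
position: [0.5204, 0.2674, 0.3165]
tool_rot: [0.97, -0.244, 0.002, -0.001]
force: [-0.0, 0.9, 8.4]
gripper_width: 0.453
grasp_force: 30.0
```

```bash
python3 st.py
```

```text
12.15 [0.5204 0.2674 0.3165] [-0.   0.9  8.4] [0.248 0.107 0.104] yaw -28.2 q6 2.33
```

drive_tool:
  plan:
    - {"dx": 0,"dy": 0,"dz": 0,"turn": -0.002,"gripper": 0.7}
    - {"dx": 0,"dy": 0,"dz": 0,"turn": 0,"gripper": 0.7}

```text
t: 12.32
position: [0.5204, 0.2675, 0.3165]
tool_rot: [0.968, -0.25, 0.002, -0.001]
force: [-0.0, 1.3, 8.3]
gripper_width: 0.447
grasp_force: 30.0
```

```bash
python3 st.py
```

```text
12.3167 [0.5204 0.2675 0.3165] [-0.   1.3  8.3] [0.319 0.127 0.093] yaw -28.9 q6 2.34
```

The moment rose to 0.1 N m, so it's at the stop. Letting the spring lift it into the notch.

drive_tool:
  plan:
    - {"dx": 0,"dy": 0,"dz": 0.003,"turn": 0,"gripper": 0.7}
    - {"dx": 0,"dy": 0,"dz": 0.003,"turn": 0,"gripper": 0.7}
    - {"dx": 0,"dy": 0,"dz": 0,"turn": 0,"gripper": 0.7}

```text
t: 12.57
position: [0.5203, 0.2674, 0.3189]
tool_rot: [0.968, -0.249, 0.002, -0.001]
force: [1.5, 3.1, 7.2]
gripper_width: 0.451
grasp_force: 30.0
```

drive_tool:
  plan:
    - {"dx": 0,"dy": 0,"dz": 0.002,"turn": 0,"gripper": 0.7}
    - {"dx": 0,"dy": 0,"dz": 0.002,"turn": 0,"gripper": 0.7}
    - {"dx": 0,"dy": 0,"dz": 0,"turn": 0,"gripper": 0.7}

```text
t: 12.82
position: [0.5199, 0.2673, 0.3203]
tool_rot: [0.968, -0.249, 0.001, -0.001]
force: [2.1, 4.0, 4.1]
gripper_width: 0.452
grasp_force: 30.0
```

```bash
python3 st.py
```

```text
12.8167 [0.5199 0.2673 0.3203] [2.1 4.  4.1] [ 0.955 -0.627  0.109] yaw -28.9 q6 2.34
```

drive_tool:
  plan:
    - {"dx": 0,"dy": 0,"dz": 0.002,"turn": 0,"gripper": 0.7}
    - {"dx": 0,"dy": 0,"dz": 0,"turn": 0,"gripper": 0.7}

```text
t: 12.98
position: [0.5197, 0.2672, 0.3208]
tool_rot: [0.968, -0.249, 0.0, -0.001]
force: [3.2, 3.6, 3.7]
gripper_width: 0.453
grasp_force: 30.0
```

```bash
python3 st.py
```

```text
12.9833 [0.5197 0.2672 0.3208] [3.2 3.6 3.7] [ 1.047 -0.776  0.074] yaw -28.9 q6 2.34
```

drive_tool:
  plan:
    - {"dx": 0,"dy": 0,"dz": 0.002,"turn": 0,"gripper": 0.7}
    - {"dx": 0,"dy": 0,"dz": 0,"turn": 0,"gripper": 0.7}

```text
t: 13.15
position: [0.5196, 0.2671, 0.3211]
tool_rot: [0.968, -0.249, 0.0, -0.0]
force: [3.8, 4.2, 0.1]
gripper_width: 0.45
grasp_force: 30.0
```

```bash
python3 st.py
```

```text
13.15 [0.5196 0.2671 0.3211] [3.8 4.2 0.1] [ 1.117 -1.057  0.091] yaw -28.9 q6 2.34
```

Height holds at 0.321 while the force falls, so it's held in the notch. Releasing.

drive_tool:
  plan:
    - {"dx": 0.001,"dy": 0.001,"dz": 0,"turn": 0,"gripper": 0.6}
    - {"dx": 0,"dy": 0,"dz": 0,"turn": 0,"gripper": 0.4}
    - {"dx": 0,"dy": 0,"dz": 0,"turn": 0,"gripper": 0.2}
    - {"dx": 0,"dy": 0,"dz": 0,"turn": 0,"gripper": 0}
    - {"dx": 0,"dy": 0,"dz": 0,"turn": 0,"gripper": 0}
    - {"dx": 0,"dy": 0,"dz": 0,"turn": 0,"gripper": 0}
    - {"dx": 0,"dy": 0,"dz": 0,"turn": 0,"gripper": 0}
    - {"dx": 0,"dy": 0,"dz": 0,"turn": 0,"gripper": 0}

```text
t: 13.82
position: [0.52, 0.2674, 0.3217]
tool_rot: [0.968, -0.249, -0.0, 0.0]
force: [1.0, -0.4, 0.6]
gripper_width: 0.935
grasp_force: 0.0
```

drive_tool:
  plan:
    - {"dx": 0,"dy": 0,"dz": 0.03,"turn": 0,"gripper": 0}
    - {"dx": 0,"dy": 0,"dz": 0.06,"turn": 0,"gripper": 0}
    - {"dx": 0,"dy": 0,"dz": 0.06,"turn": 0,"gripper": 0}
    - {"dx": 0,"dy": 0,"dz": 0.06,"turn": 0,"gripper": 0}
    - {"dx": 0,"dy": 0,"dz": 0,"turn": 0,"gripper": 0}

```text
t: 14.23
position: [0.5212, 0.2679, 0.4343]
tool_rot: [0.968, -0.249, 0.005, -0.003]
force: [0.6, 0.2, 2.0]
gripper_width: 1.0
grasp_force: 0.0
```

```bash
python3 - <<'E'
from h import *
o=r.observe();print(o['t'],o['position'],o['force'],o['gripper_width'])
c=[snap(n,'b_'+n) for n in('scene','top')]
def crop(c,f,P,w,h,k):
    u,v=proj(f,P).astype(int); print(f,u-w//2,v-h//2); return cv2.resize(c['color'][v-h//2:v+h//2,u-w//2:u+w//2,::-1],(w*k,h*k),interpolation=cv2.INTER_CUBIC)
a=crop(c[0],'b_scene',[.54,.2,.11],100,100,4); b=crop(c[1],'b_top',[.54,.2,.08],100,100,4)
cv2.imwrite('pics/c6.png',np.hstack([a,b]))
for n,(x,y) in dict(foot=(.5208,.2668)).items():
    for z in(.080,.113,.168,.182): print(z,proj('b_scene',[x,y,z]).round(1))
E
```

```text
14.2333 [0.52117369 0.26788641 0.43433691] [0.64779364 0.18764979 1.96866096] 1.0003921287661812
b_scene 295 163
b_top 168 160
0.08 [370.5 220.5]
0.113 [371.7 209.9]
0.168 [373.9 191.5]
0.182 [374.4 186.7]
```

View pics/c6.png

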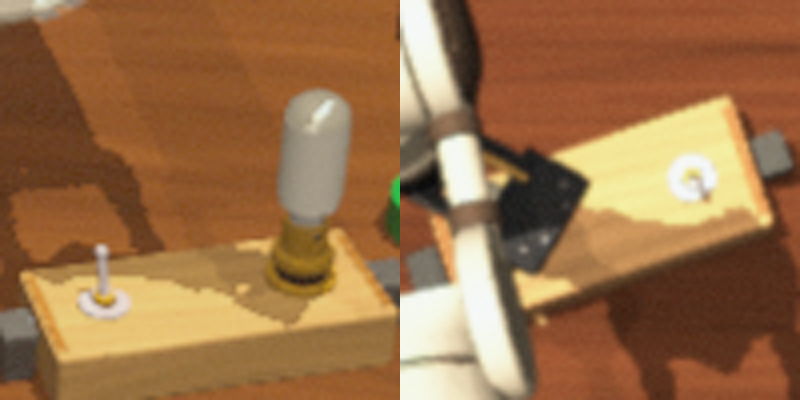

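The bulb stands upright in the holder: dome at crop (318,95), i.e. scene row 186, against a predicted 186.7. The toggle tip is at scene (320.5,226), washer at (321,238.5), leaning towards the robot. Now the switch.

```bash
python3 - <<'E'
from h import *
print('pivot', ray('b_top',168+292/4,160+178/4,.051), ray('b_scene',295+104/4,163+302/4,.047), ray('w3',(728-480)*1.75,(376-360)*1.75,.047))
print('tip',ray('b_scene',295+102/4,163+252/4,.0786), ray('b_top',168+304/4,160+196/4,.0786))
E
```

```text
pivot [0.56114171 0.1391362  0.051     ] [0.56920272 0.14120392 0.047     ] [0.56326816 0.1383343  0.047     ]
tip [0.55820371 0.13813028 0.0786    ] [0.54326156 0.12846919 0.0786    ]
```

drive_tool:
  plan:
    - {"dx": 0,"dy": -0.04,"dz": 0,"turn": 0.019,"gripper": 0.5}
    - {"dx": 0,"dy": -0.05,"dz": 0,"turn": 0.019,"gripper": 1}
    - {"dx": 0,"dy": -0.05,"dz": 0,"turn": 0.019,"gripper": 1}
    - {"dx": 0,"dy": -0.05,"dz": 0,"turn": 0.019,"gripper": 1}
    - {"dx": 0,"dy": -0.05,"dz": 0,"turn": 0.019,"gripper": 1}
    - {"dx": 0,"dy": -0.044,"dz": 0,"turn": 0.019,"gripper": 1}
    - {"dx": 0.009,"dy": 0,"dz": 0,"turn": 0.0195,"gripper": 1}
    - {"dx": 0,"dy": 0,"dz": 0,"turn": 0,"gripper": 1}

```text
t: 15.0
position: [0.5245, 0.1243, 0.4248]
tool_rot: [0.986, 0.167, -0.002, -0.0]
force: [0.1, -0.7, -0.2]
gripper_width: 0.444
grasp_force: 0.0
```

```bash
python3 st.py
```

```text
15.0 [0.5245 0.1243 0.4248] [ 0.1 -0.7 -0.2] [ 0.034  0.012 -0.028] yaw 19.2 q6 1.24
```

drive_tool:
  plan:
    - {"dx": 0,"dy": 0,"dz": -0.07,"turn": 0,"gripper": 1}
    - {"dx": 0,"dy": 0,"dz": -0.07,"turn": 0,"gripper": 1}
    - {"dx": 0,"dy": 0,"dz": -0.07,"turn": 0,"gripper": 1}
    - {"dx": 0,"dy": 0,"dz": -0.06,"turn": 0,"gripper": 1}
    - {"dx": 0,"dy": 0,"dz": -0.04,"turn": 0,"gripper": 1}
    - {"dx": 0,"dy": 0,"dz": -0.024,"turn": 0,"gripper": 1}
    - {"dx": 0,"dy": 0,"dz": 0,"turn": 0,"gripper": 1}
    - {"dx": 0,"dy": 0,"dz": 0,"turn": 0,"gripper": 1}

```text
t: 15.67
position: [0.5244, 0.1258, 0.2595]
tool_rot: [0.986, 0.166, -0.001, -0.0]
force: [-0.3, 0.2, 0.4]
gripper_width: 0.001
grasp_force: 0.0
```

```bash
python3 st.py
```

```text
15.6667 [0.5244 0.1258 0.2595] [-0.3  0.2  0.4] [ 0.03  -0.024  0.055] yaw 19.1 q6 1.25
```

drive_tool:
  plan:
    - {"dx": 0.0076,"dy": 0.0026,"dz": -0.004,"turn": 0,"gripper": 1}
    - {"dx": 0.0076,"dy": 0.0026,"dz": 0,"turn": 0,"gripper": 1}
    - {"dx": 0.0076,"dy": 0.0026,"dz": 0,"turn": 0,"gripper": 1}
    - {"dx": 0.0076,"dy": 0.0026,"dz": 0,"turn": 0,"gripper": 1}
    - {"dx": 0.0076,"dy": 0.0026,"dz": 0,"turn": 0,"gripper": 1}
    - {"dx": 0.0076,"dy": 0.0026,"dz": 0,"turn": 0,"gripper": 1}
    - {"dx": 0,"dy": 0,"dz": 0,"turn": 0,"gripper": 1}

```text
t: 16.25
position: [0.548, 0.1335, 0.2579]
tool_rot: [0.986, 0.167, 0.0, -0.0]
force: [-1.2, 0.3, 0.2]
gripper_width: 0.003
grasp_force: 0.5
```

```bash
python3 st.py
```

```text
16.25 [0.548  0.1335 0.2579] [-1.2  0.3  0.2] [-0.062  0.178  0.053] yaw 19.2 q6 1.26
```

drive_tool:
  plan:
    - {"dx": 0.0076,"dy": 0.0026,"dz": 0,"turn": 0,"gripper": 1}
    - {"dx": 0.0076,"dy": 0.0026,"dz": 0,"turn": 0,"gripper": 1}
    - {"dx": 0,"dy": 0,"dz": 0,"turn": 0,"gripper": 1}

```text
t: 16.5
position: [0.5554, 0.1361, 0.2576]
tool_rot: [0.986, 0.167, 0.0, -0.0]
force: [-0.9, -0.1, -0.4]
gripper_width: 0.005
grasp_force: 0.5
```

```bash
python3 st.py
```

```text
16.5 [0.5554 0.1361 0.2576] [-0.9 -0.1 -0.4] [-0.067  0.215  0.019] yaw 19.2 q6 1.27
```

drive_tool:
  plan:
    - {"dx": 0.0057,"dy": 0.002,"dz": 0,"turn": 0,"gripper": 1}
    - {"dx": 0.0057,"dy": 0.002,"dz": 0,"turn": 0,"gripper": 1}
    - {"dx": 0,"dy": 0,"dz": 0,"turn": 0,"gripper": 1}

```text
t: 16.75
position: [0.5604, 0.1379, 0.257]
tool_rot: [0.986, 0.167, -0.001, 0.0]
force: [-4.2, -2.0, 0.8]
gripper_width: 0.007
grasp_force: 2.2
```

```bash
python3 st.py
```

```text
16.75 [0.5604 0.1379 0.257 ] [-4.2 -2.   0.8] [-0.253  0.772  0.001] yaw 19.2 q6 1.27
```

drive_tool:
  plan:
    - {"dx": 0.0038,"dy": 0.0013,"dz": 0,"turn": 0,"gripper": 1}
    - {"dx": 0,"dy": 0,"dz": 0,"turn": 0,"gripper": 1}

```text
t: 16.92
position: [0.5614, 0.1383, 0.2568]
tool_rot: [0.986, 0.167, -0.003, 0.0]
force: [-9.0, -2.5, 4.6]
gripper_width: 0.002
grasp_force: 4.9
```

```bash
python3 st.py
```

```text
16.9167 [0.5614 0.1383 0.2568] [-9.  -2.5  4.6] [-0.569  1.654 -0.024] yaw 19.2 q6 1.27
```

The force rose to 9 N at the expected end position, so it's at the stop. Nudge once more, back off, retreat upwards and check numerically.

drive_tool:
  plan:
    - {"dx": 0.002,"dy": 0.0007,"dz": 0,"turn": 0,"gripper": 1}
    - {"dx": 0,"dy": 0,"dz": 0,"turn": 0,"gripper": 1}
    - {"dx": -0.03,"dy": -0.01,"dz": 0,"turn": 0,"gripper": 1}
    - {"dx": -0.03,"dy": -0.01,"dz": 0,"turn": 0,"gripper": 1}
    - {"dx": 0,"dy": 0,"dz": 0.06,"turn": 0,"gripper": 1}
    - {"dx": 0,"dy": 0,"dz": 0.07,"turn": 0,"gripper": 1}
    - {"dx": 0,"dy": 0,"dz": 0.07,"turn": 0,"gripper": 1}
    - {"dx": 0,"dy": 0,"dz": 0.07,"turn": 0,"gripper": 1}

```text
t: 17.58
position: [0.5337, 0.129, 0.3947]
tool_rot: [0.986, 0.166, 0.001, -0.0]
force: [0.2, -0.0, -0.7]
gripper_width: 0.004
grasp_force: 0.0
```

drive_tool:
  plan:
    - {"dx": -0.07,"dy": 0,"dz": 0,"turn": 0,"gripper": 1}
    - {"dx": -0.07,"dy": 0,"dz": 0,"turn": 0,"gripper": 1}
    - {"dx": 0,"dy": 0,"dz": 0,"turn": 0,"gripper": 1}
    - {"dx": 0,"dy": 0,"dz": 0,"turn": 0,"gripper": 1}

```text
t: 17.92
position: [0.4626, 0.1292, 0.3928]
tool_rot: [0.986, 0.167, 0.001, -0.0]
force: [-0.3, -0.1, 0.5]
gripper_width: 0.005
grasp_force: 0.0
```

```bash
python3 st.py; python3 - <<'E'
from h import *
snap('scene','d_scene'); snap('top','d_top')
lx=np.array([.944,.329]);p=np.array([.5645,.139])
for s in(-1,1): print(s,proj('d_scene',[*(p+s*.0117*lx),.0786]).round(1),proj('d_top',[*(p+s*.0117*lx),.0786]).round(1))
a=np.load('pics/b_scene.npz')['color'].astype(int);b=np.load('pics/d_scene.npz')['color'].astype(int)
g=lambda c,v0,v1,u0,u1:c[v0:v1,u0:u1].min(2)
print(g(a,220,240,314,328));print(g(b,220,240,314,328))
# bulb outline shift
for c in(a,b): print(g(c,182,192,368,382)[:,::2])
E
```

```text
17.9167 [0.4626 0.1292 0.3928] [-0.3 -0.1  0.5] [ 0.003 -0.012 -0.007] yaw 19.2 q6 1.26
-1 [319.4 224.9] [241.6 205.4]
1 [322. 230.] [239.  197.6]
[[ 46  47  45  45  43  40  48  50  48  49  42  53  42  36]
 [ 46  44  47  45  42  42  46  46  47  48  44  45  48  39]
 [ 49  48  44  52  45  42  48  44  37  39  45  47  40  40]
 [ 38  47  39  46  46  46  46  45  49  51  49  49  47  43]
 [ 29  31  32  41  51 137 157 115  51  43  51  46  46  37]
 [ 36  36  37  36  82 166 197 161  77  44  48  48  41  45]
 [ 37  36  33  35  69 136 171 145  73  36  40  39  41  39]
 [ 31  32  30  36  38 107 143 113  55  37  41  49  58  64]
 [ 36  41  46  47  51 111 153 125  75  67  66  72  70  76]
 [ 69  67  65  70  75 118 158 138  87  74  74  77  74  73]
 [ 74  74  73  76  70 101 152 140  92  72  74  70  77  76]
 [ 72  73  72  75  71  94 150 140  98  79  72  76  74  79]
 [112 109 106 112 108 108 148 153 125 111 107 110 109 108]
 [121 122 121 122 118 113 149 156 134 120 121 118 121 121]
 [115 118 115 113 138 133 153 165 149 126 115 120 115 119]
 [103  93 104 128 146 124 144 174 152 152 169 154 124 120]
 [120 171
[... 1330 characters left out ...]
2 184 206 207 172]
 [116 187 210 192 148 110  87  70  95 167 201 206 204 172]]
[[ 45  44  43  42  47  44  43]
 [ 44  44  45  37  42  46  46]
 [ 43  48  43  48  39  45  39]
 [ 40  48  85 103  92  50  37]
 [ 53  98 127 132 127 105  52]
 [ 93 125 141 137 139 135  88]
 [115 135 140 144 185 169 125]
 [123 136 146 147 220 161 136]
 [125 137 146 191 228 146 138]
 [124 137 142 209 204 141 135]]
[[ 48  44  42  46  42  46  38]
 [ 46  45  46  46  49  49  47]
 [ 49  45  47  48  46  47  49]
 [ 45  43 139 177 154  63  44]
 [ 54 158 204 217 213 179  63]
 [137 201 222 226 229 219 155]
 [170 208 221 229 228 228 208]
 [176 204 220 230 228 228 219]
 [173 199 217 228 229 226 215]
 [168 189 206 226 228 220 207]]
```

The toggle tip has moved from scene (320,225) to (322.3,230), which matches fully on (322,230). The bulb hasn't moved and the arm is clear.

```bash
python3 -c "
from station import r
print(r.job_done())"
```

```text
the job is handed in; nothing more can be done
None
```

The white bulb is locked in the lampholder and released, the toggle is fully over to on, and I handed the job in at about 18 s; no verdict came back.

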